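Push the pen cradle home into the corner stop

TASK

Push the maple cradle, with the pen lying in it, along the bench into the corner of the L-shaped steel stop, so that its long back face is flush against the long bar and its left end is flush against the short bar. Do not lift the cradle or the pen, keep the pen in its trough, and leave the other things on the bench where they are. Finish with the hand clear of everything.

Things in the scene. Friction and masses are not known exactly. Their poses are not given: they have to be found in the camera images.
- cradle: Plain maple pen cradle: loose block 56 (x) by 150 (y) by 26 mm tall, 0.15 to 0.3 kg, that slides on the bench. Its top has an open trough 16 mm wide, 10 mm deep, closed at both ends, where the pen lies. Origin: centre of its underside. Its x axis points to the stop's long bar within 20 degrees at the start; its left end (+y) goes to the short bar.
- back_left (a point): corner of the cradle between its back (+x) face and its left (+y) end, 10 mm above its underside: at (28, 75, 10) mm in the cradle's frame
- back_right (a point): corner of the cradle between its back (+x) face and its right (-y) end: at (28, -75, 10) mm in the cradle's frame
- stop: L-shaped steel stop fixed to the bench, 14 mm high, bars 12 mm thick. Origin: inside corner, on the bench. The long bar's inner face is x = 0, from the corner 318 mm to -y, facing -x (the robot); the short bar's inner face is y = 0, from the corner 60 mm to -x, facing -y. The seated cradle's centre is at (-28, -75) mm in this frame.
- pen: jade celluloid lever-filler pen lying in the cradle's trough, 132 mm long along its y, 13 mm thick; origin at its middle, on its axis, 22.5 mm above the cradle's underside; its top stands 3 mm above the cradle, its brass clip up to 7 mm.
- mandrel: bystander, loose: maple mandrel standing upright: turned round foot 32 mm across, 69 mm tall; origin under its centre
- loupe: bystander, loose: black eye loupe standing on its wide end, 36 mm across, 36 mm tall; origin under its centre
- nibtin: bystander, loose: round tin of nibs, 45 mm across, 19 mm tall; origin under its centre
- inkjar: bystander, loose: squat glass ink jar with a cap, 54 mm across, 55 mm tall; origin under its centre
- folder: bystander, loose: flat bone folder 24 x 152 x 5 mm lying along its y axis; origin under its middle
- hammer: bystander, loose: small brass hammer lying beyond the stop, 190 mm long along its own x, head at +x; origin under it
- pick: bystander, loose: steel dental pick lying beyond the stop, about 165 mm long along its y, 7 mm thick; origin under its middle
Things that resemble listed ones, but are neither listed nor needed, are in the scene too. There is more than one size of the pen; the one meant has the size given above.

How it is judged:
At the end, for the whole second after the job is handed in: Both ends of the cradle's back face are within 3 mm of the long bar's inner face and its left end within 3 mm of the short bar's; the cradle lies flat and still on the bench with the pen at rest in its trough (x of back_left in the frame of stop between -0.003 and 0.003 m and x of back_right in the frame of stop between -0.003 and 0.003 m and y of back_left in the frame of stop between -0.003 and 0.003 m and height (world z) of cradle below 0.004 m and angle between cradle's own z axis and vertical below 0.04 rad and linear speed of cradle below 0.01 m/s and linear speed of pen below 0.02 m/s and z of pen in the frame of cradle between 0.018 and 0.028 m); the robot touches nothing.
It fails at once if the cradle is lifted more than 8 mm off the bench or tipped more than 10 degrees (height (world z) of cradle above 0.008 m or angle between cradle's own z axis and vertical above 0.175 rad).
It fails at once if the pen is lifted out of its trough (more than 9 mm above where it lies) (z of pen in the frame of cradle above 0.0315 m or height (world z) of pen above 0.035 m).
It fails at once if another thing on the bench is moved more than 20 mm or knocked over (distance of any of mandrel, loupe, nibtin, inkjar, folder, hammer, pick from where it was at the start of the episode above 0.02 m or angle between any of mandrel, loupe, nibtin, inkjar's own z axis and vertical above 0.5 rad).
It also fails if it takes over 58 s, if anything falls off the work surface, if the arm or the gripper's body presses on something with over 40 N, if the wrist force passes 120 N, or if a joint passes its speed limit or range.

ROBOT

A 6-joint arm with a two-finger parallel gripper is mounted at the origin on the work surface. World frame = base frame: x ahead of the robot, y to its left, z up, the work surface at z = 0. Lengths are in m, angles in rad, forces in N, time in s.
With the tool pointing down it reaches from about 0.275 to 0.85 m from the base axis. Payload 19 kg.
Tool frame: the origin (TCP) lies at the very end of the fingers, on their centre line; the grasp point (between the pads) lies 19 mm behind it; z points along the fingers, y is the line along which they close (so a half turn about z gives the same grasp; the last joint's range is limited). The gripper opens to 85 mm and grips with 20 to 120 N. Pads are 22 mm wide; open, the fingers measure 114 mm over their backs; the gripper's body (76 mm by 85 mm) begins 54 mm behind the grasp point. The pads swing forward as they close: fully open they stand 13 mm farther back than shut.
Start: joints at [1.211, 0.15, 1.437, -0, 1.554, -0.134], TCP at [0.129, 0.56, 0.207] pointing down, gripper open.
Joint ranges: [-2.8, 2.8], [-0.68, 2.1], [0.12, 2.68], [-1.39, 4.53], [0.16, 2.79], [-2.81, 2.81]. Speed limits (rad/s): [1.89, 1.89, 2.22, 3.01, 3.01, 3.01].

INTERFACE

Orientations are given as a unit quaternion [w, x, y, z].
In Python, from rig import robot gives the robot as it stands.
- The arm moves only by the shell command python3 -m crank 'ROWS' [FORCE]. ROWS is JSON, a list of rows, each an object with "translation": the shift along the world's x, y, z in cm, a list of three; "turn": the turn about the world's z in degrees; "hand": the gripper command: -1 is fully open, 1 is shut, values between are in proportion. In form: [{"translation": [tx, ty, tz], "turn": turn, "hand": hand}, ...]. A call has 1 to 20 rows; each row is the pose to reach, as a shift and turn from the pose commanded when the call began; what a row does not reach only later rows make up. A row lasts 1/12 s, in which the tool goes at most 41.7 mm and 7.16 degrees, less where a joint would pass 70% of its speed; a pose out of reach is approached as far as the arm can. A call with a gripper value outside its range is refused whole. The fingers move at their own pace and stop on an object; FORCE is the grip in N (left out, the last holds). Time passes only in rows, so rows that repeat a pose let the fingers close. It gives the time, the measured TCP pose, the force, the opening and the grip force at its end, in the units of the state.
- robot.get_state(): the state, without advancing time (a new reading comes with each control period).
- robot.get_image(name): name is "scene" or "top"; returns the picture (480x640x3 uint8, red, green, blue); there is no depth.
- robot.get_calibration(name): a dict with "vfov" (degrees; the focal length in pixels is half the picture's height over the tangent of half this angle, whatever the lens; pixels are square), "cx", "cy" (the principal point, pixels), "world_to_cam" (4x4, takes a point from world to camera coordinates). Camera axes: x right, y down, z forward; pixel columns grow to the right and rows downward; lengths in m; the calibration is good to about 2 mm. A picture is of the moment at which its call begins. get_calibration takes no time and is no camera call.
- robot.job_done(): hands the job in; it is judged then, once.
The state is a dict: "clock": time; "q": joint angles; "joint_vel": joint speeds; "joint_efforts": joint torques, N m; "position": TCP position; "ee_rot": TCP orientation; "force": force on the tool from outside, world axes, zero at the start; "ft_torque": the same for the moment, N m; "finger_gap": finger opening in m; "grasp_force": force on a finger pad.
Only numpy, scipy, OpenCV 4.12 (cv2) and the standard library are available. Lean on these libraries where they do the work, as an engineer would, in place of code of your own. Each camera call takes 0.05 s, during which the arm holds its last target. There are 200 camera calls.

## Working session

There is one attempt and no reset: what is moved stays moved. The work goes in short steps, Python scripts to look and compute and a shell command to move; the robot and the scene stay as the last step left them, time stands still between calls to the robot, and variables do not carry over. Pictures are saved under pics/ and viewed, at most 10 in all, crops included, and the job is handed in when it is done.

```bash
mkdir -p pics
cat > h.py <<'E'
import numpy as np, cv2
from rig import robot
def cal(n):
    c=robot.get_calibration(n); f=240/np.tan(np.radians(c["vfov"])/2)
    return f,c["cx"],c["cy"],np.array(c["world_to_cam"])
def ray(n,uv,z):
    f,cx,cy,T=cal(n); R=T[:3,:3]; o=-R.T@T[:3,3]
    uv=np.atleast_2d(uv).astype(float)
    d=np.c_[(uv[:,0]-cx)/f,(uv[:,1]-cy)/f,np.ones(len(uv))]@R
    return o+d*((z-o[2])/d[:,2])[:,None]
def proj(n,P):
    f,cx,cy,T=cal(n); p=np.atleast_2d(P)@T[:3,:3].T+T[:3,3]
    return np.c_[cx+f*p[:,0]/p[:,2],cy+f*p[:,1]/p[:,2]]
def shot(n,name):
    im=robot.get_image(n)[:,:,::-1].copy(); cv2.imwrite(f"pics/{name}.png",im); return im
E
python3 - <<'E'
from h import *
for n in("top","scene"):
    shot(n,n+"1"); print(n,cal(n)); print(robot.get_calibration(n).keys())
print(robot.get_state())
E
```

```text
top (np.float64(510.82741451035736), 320.6593454631385, 239.96169144135885, array([[ 0.01019147, -0.99994198,  0.00348825,  0.03844726],
       [-0.99715585, -0.01042347, -0.07464296,  0.55695663],
       [ 0.07467499, -0.0027176 , -0.99720422,  0.899254  ],
       [ 0.        ,  0.        ,  0.        ,  1.        ]]))
dict_keys(['vfov', 'cx', 'cy', 'world_to_cam'])
scene (np.float64(621.0213829993935), 330.23770051661194, 246.8846468923695, array([[-0.66512481,  0.74669814,  0.00713242,  0.33968049],
       [ 0.43232273,  0.39284625, -0.81164578, -0.20241419],
       [-0.60885634, -0.53676224, -0.58410637,  1.58617936],
       [ 0.        ,  0.        ,  0.        ,  1.        ]]))
dict_keys(['vfov', 'cx', 'cy', 'world_to_cam'])
{'clock': 0.1, 'q': array([ 1.21097659e+00,  1.50962334e-01,  1.43795624e+00,  1.50380972e-05,
        1.55378267e+00, -1.33977227e-01]), 'joint_vel': array([ 0.00181027, -0.00270176, -0.00200133,  0.00068358, -0.00115417,
        0.00166414]), 'joint_efforts': array([ 4.48077510e-03, -7.14368320e+01, -5.71806800e+01, -2.75501343e-04,
        7.04869643e-03, -2.61541811e-05]), 'position': array([0.12867427, 0.56017078, 0.20612618]), 'ee_rot': array([-1.42757793e-04,  1.12681543e-01,  9.93630999e-01, -5.35646612e-04]), 'force': array([-0.29759191, -0.14054587, -0.34305452]), 'ft_torque': array([0.01342478, 0.02052521, 0.05465472]), 'grasp_force': 0.0, 'finger_gap': 0.08509190656992817}
```

View pics/top1.png

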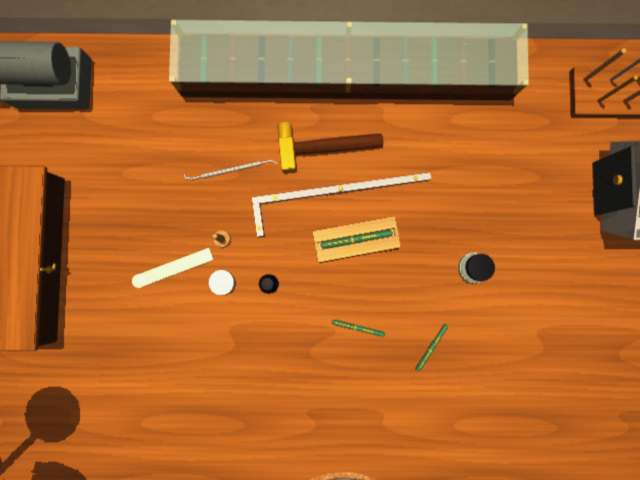

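View pics/scene1.png

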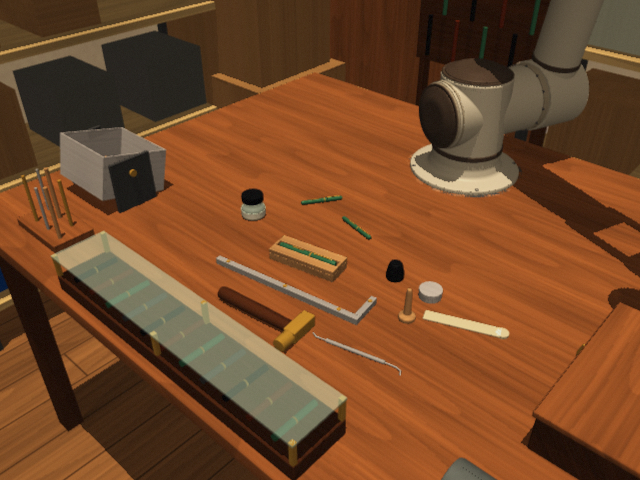

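The top view shows the cradle at (357,240), the stop's inside corner near (262,203), the mandrel at (222,239), the loupe at (268,283), the nib tin at (221,282) and the ink jar at (478,267). There are three green pens. The one at (357,239) lies in the maple trough and fits the description; those at (358,328) and (431,347) lie loose on the bench. I'll confirm that in a crop and measure.

```bash
cat > m.py <<'E'
from h import *
def measure(im,lo=(12,70,150),hi=(28,200,255),roi=(235,160,445,290)):
    hsv=cv2.cvtColor(im,cv2.COLOR_BGR2HSV); x0,y0,x1,y1=roi
    out={}
    white=((hsv[:,:,1]<60)&(hsv[:,:,2]>150)).astype(np.uint8)
    wood=cv2.inRange(hsv,lo,hi)
    for k,m in(("stop",white),("cradle",wood)):
        z=np.zeros_like(m); z[y0:y1,x0:x1]=m[y0:y1,x0:x1]; 
        z=cv2.morphologyEx(z,cv2.MORPH_CLOSE,np.ones((5,5)))
        c=max(cv2.findContours(z,cv2.RETR_EXTERNAL,cv2.CHAIN_APPROX_NONE)[0],key=cv2.contourArea); out[k]=c
    return out
E
python3 - <<'E'
from m import *
im=cv2.imread("pics/top1.png"); hsv=cv2.cvtColor(im,cv2.COLOR_BGR2HSV)
for u,v in((320,237),(395,225),(330,258),(357,228),(280,220),(330,270),(300,193),(340,189),(258,220)): print((u,v),hsv[v,u])
o=measure(im)
for k,c in o.items(): print(k,cv2.contourArea(c),cv2.boundingRect(c),cv2.boxPoints(cv2.minAreaRect(c)).round(1).tolist())
b=ray("top",cv2.boxPoints(cv2.minAreaRect(o["cradle"])),.026)
print(b.round(4), np.linalg.norm(np.diff(b,axis=0),axis=1))
f,cx,cy,T=cal("top"); print("cam",-T[:3,:3].T@T[:3,3])
v=im.copy(); cv2.drawContours(v,list(o.values()),-1,(255,0,255),1)
cr=im[160:360,230:500]; cv2.imwrite("pics/crop1.png",np.vstack([cv2.resize(v[165:285,230:450],None,fx=3,fy=3,interpolation=0)[:,:660],cv2.resize(im[285:375,230:450],None,fx=3,fy=3)[:230]]))
for n,uv,z in(("mandrel",(222,239),.01),("loupe",(268,283),.036),("tin",(221,282),.019),("jar",(480,268),.055),("pen2",(358,328),.006),("hammerhead",(287,148),.02),("folder end",(210,254),.005)): print(n,ray("top",uv,z).round(3))
E
```

```text
(320, 237) [ 21 151 245]
(395, 225) [ 20 156 242]
(330, 258) [ 22 151 242]
(357, 228) [ 19 158 244]
(280, 220) [ 13 210 199]
(330, 270) [ 13 209 193]
(300, 193) [ 21  36 240]
(340, 189) [ 26 207 239]
(258, 220) [ 21  29 244]
stop 1047.0 (252, 174, 179, 62) [[251.39999389648438, 197.8000030517578], [429.29998779296875, 172.39999389648438], [434.79998779296875, 210.3000030517578], [256.79998779296875, 235.6999969482422]]
cradle 2627.0 (312, 216, 89, 47) [[311.3999938964844, 230.39999389648438], [395.0, 215.10000610351562], [400.8999938964844, 247.5], [317.3999938964844, 262.79998779296875]]
[[ 0.5732  0.0609  0.026 ]
 [ 0.6024 -0.089   0.026 ]
 [ 0.5441 -0.0996  0.026 ]
 [ 0.5152  0.0497  0.026 ]] [0.15277006 0.05925701 0.15205079]
cam [0.48782894 0.04669426 0.93817866]
mandrel [[0.557 0.224 0.01 ]]
loupe [[0.478 0.136 0.036]]
tin [[0.479 0.222 0.019]]
jar [[ 0.508 -0.232  0.055]]
pen2 [[ 0.399 -0.025  0.006]]
hammerhead [[0.724 0.107 0.02 ]]
folder end [[0.53  0.246 0.005]]
```

View pics/crop1.png

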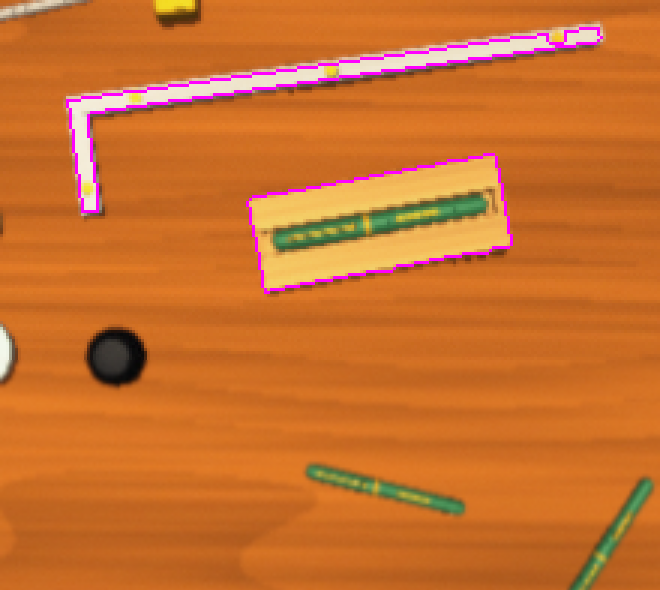

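The crop confirms the pen in the trough as the one meant: it is longer than both loose pens. The cradle measures 152 x 59 mm at its top height, against 150 x 56 given. Next I'll find the stop frame from the outer edges of the bars, which are true top edges in this view.

```bash
cat > st.py <<'E'
from m import *
def line(p):
    vx,vy,x,y=cv2.fitLine(p.astype(np.float32),cv2.DIST_HUBER,0,.001,.001).ravel(); return np.array([vx,vy]),np.array([x,y])
def stopframe(c):
    """outer edges (top face) -> inside corner, x axis, y axis"""
    c=c.reshape(-1,2); up=[];lf=[]
    for u in range(262,425):
        s=c[c[:,0]==u]; up.append((u,s[:,1].min()-.5))
    for v in range(206,230):
        s=c[c[:,1]==v]; lf.append((s[:,0].min()-.5,v))
    A=ray("top",up,.014)[:,:2]; B=ray("top",lf,.014)[:,:2]
    d,p=line(A); e,q=line(B)
    if d[1]<0:d=-d
    x=np.array([d[1],-d[0]])          # normal, pointing +x
    t=np.linalg.solve(np.c_[d,-e],q-p); corner=p+t[0]*d
    return corner-.012*x-.012*d,x,d,np.degrees(np.arctan2(*(np.cross(d,e),d@e)))
def cradle(c):
    r=cv2.boxPoints(cv2.minAreaRect(c)); b=ray("top",r,.026)[:,:2]
    cen=b.mean(0); e=b[1]-b[0]; g=b[2]-b[1]; l=e if e@e>g@g else g
    l=l/np.linalg.norm(l); l=l*np.sign(l[1]); return cen,l
def report(im):
    o=measure(im); O,x,y,_=stopframe(o0["stop"]); cen,l=cradle(o["cradle"])
    print("cradle centre in stop mm",((cen-O)@np.c_[x,y]*1000).round(1),"rel yaw deg",np.degrees(np.arctan2(-(l@x),l@y)).round(2),"world",cen.round(4))
o0=measure(cv2.imread("pics/top1.png"))
if __name__=="__main__":
    O,x,y,a=stopframe(o0["stop"]); print("corner",O,"x",x,"y",y,"yaw",np.degrees(np.arctan2(x[1],x[0])),"bars angle",a)
    e=ray("top",[430.5,178],.014)[0,:2]; print("long bar end in stop",(e-O)@np.c_[x,y])
    report(cv2.imread("pics/top1.png"))
    w=lambda a,b:(O+a*x+b*y).round(4)
    print("seated centre",w(-.028,-.075))
    cen,l=cradle(o0["cradle"]); c=(cen-O)@np.c_[x,y]
    print("prepush pt (tcp, 60 behind centre)",w(c[0]-.065,c[1]),"tcp at end of x push (11 mm half finger)",w(-.056-.011,c[1]))
    print("outline of final", w(-.056,-.15),w(0,-.15))
    tw=np.degrees(np.arctan2(-.224,.9746)); print("turn", np.degrees(np.arctan2(x[1],x[0]))-tw)
E
python3 st.py
```

```text
corner [0.6231816 0.1569755] x [0.9888438  0.14895631] y [-0.14895631  0.9888438 ] yaw 8.566447 bars angle -90.287895
long bar end in stop [ 0.00263747 -0.3168144 ]
cradle centre in stop mm [ -90.  -164.9] rel yaw deg 2.47 world [ 0.5587 -0.0195]
seated centre [0.6067 0.0786]
prepush pt (tcp, 60 behind centre) [ 0.4944 -0.0292] tcp at end of x push (11 mm half finger) [ 0.5815 -0.0161]
outline of final [5.901e-01 3.000e-04] [0.6455 0.0086]
turn 21.510389476618542st.py:16: DeprecationWarning: Arrays of 2-dimensional vectors are deprecated. Use arrays of 3-dimensional vectors instead. (deprecated in NumPy 2.0)
  return corner-.012*x-.012*d,x,d,np.degrees(np.arctan2(*(np.cross(d,e),d@e)))
```

The stop is square to 0.3° and its length is right. The cradle must go +62 mm in the stop's x and +90 mm in its y, with a relative yaw of 2.5°. I'll approach behind its front face with the fingers half open, for a two-point push.

```bash
python3 -m crank '[{"translation":[36.1,-59,-4],"turn":21.5,"hand":0},{"translation":[36.1,-59,-4],"turn":21.5,"hand":0},{"translation":[36.1,-59,-4],"turn":21.5,"hand":0},{"translation":[36.1,-59,-4],"turn":21.5,"hand":0},{"translation":[36.1,-59,-4],"turn":21.5,"hand":0},{"translation":[36.1,-59,-4],"turn":21.5,"hand":0},{"translation":[36.1,-59,-4],"turn":21.5,"hand":0},{"translation":[36.1,-59,-4],"turn":21.5,"hand":0},{"translation":[36.1,-59,-4],"turn":21.5,"hand":0},{"translation":[36.1,-59,-4],"turn":21.5,"hand":0},{"translation":[36.1,-59,-4],"turn":21.5,"hand":0},{"translation":[36.1,-59,-4],"turn":21.5,"hand":0},{"translation":[36.1,-59,-4],"turn":21.5,"hand":0},{"translation":[36.1,-59,-4],"turn":21.5,"hand":0},{"translation":[36.1,-59,-4],"turn":21.5,"hand":0},{"translation":[36.1,-59,-4],"turn":21.5,"hand":0},{"translation":[36.1,-59,-4],"turn":21.5,"hand":0},{"translation":[36.1,-59,-4],"turn":21.5,"hand":0},{"translation":[36.1,-59,-4],"turn":21.5,"hand":0},{"translation":[36.1,-59,-4],"turn":21.5,"hand":0}]'
```

```text
clock: 1.77
position: [0.4894, -0.0295, 0.1663]
ee_rot: [-0.0, -0.074, 0.997, 0.0]
force: [0.4, 0.2, -0.4]
finger_gap: 0.0425
grasp_force: 0.0
```

```bash
python3 -m crank '[{"translation":[0,0,-4],"turn":0,"hand":0},{"translation":[0,0,-8],"turn":0,"hand":0},{"translation":[0,0,-11],"turn":0,"hand":0},{"translation":[0,0,-13.5],"turn":0,"hand":0},{"translation":[0,0,-15],"turn":0,"hand":0},{"translation":[0,0,-15.6],"turn":0,"hand":0},{"translation":[0,0,-15.8],"turn":0,"hand":0},{"translation":[0,0,-15.8],"turn":0,"hand":0}]'
python3 - <<'E'
from h import *
im=shot("scene","s2"); t=shot("top","t2"); cv2.imwrite("pics/s2c.png",np.hstack([cv2.resize(im[180:360,200:460],None,fx=1.5,fy=1.5)[:270,:390],cv2.resize(t[150:330,230:490],None,fx=1.5,fy=1.5)]))
E
```

```text
clock: 2.43
position: [0.4899, -0.0291, 0.0093]
ee_rot: [0.0, -0.075, 0.997, -0.0]
force: [0.5, 0.7, 0.6]
finger_gap: 0.0426
grasp_force: 0.0
```

View pics/s2c.png

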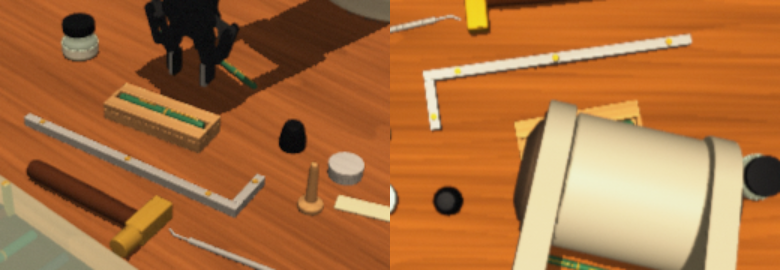

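The fingers stand just behind the cradle's front face and close to the bench. I'll lower 3 mm and push along the stop's x.

```bash
python3 -m crank '[{"translation":[0.5,0.07,-0.3],"turn":0,"hand":0},{"translation":[1.5,0.22,-0.3],"turn":0,"hand":0},{"translation":[2.2,0.33,-0.3],"turn":0,"hand":0},{"translation":[2.6,0.39,-0.3],"turn":0,"hand":0},{"translation":[3.0,0.45,-0.3],"turn":0,"hand":0},{"translation":[3.4,0.51,-0.3],"turn":0,"hand":0},{"translation":[3.8,0.57,-0.3],"turn":0,"hand":0},{"translation":[4.2,0.63,-0.3],"turn":0,"hand":0},{"translation":[4.6,0.69,-0.3],"turn":0,"hand":0},{"translation":[5.0,0.75,-0.3],"turn":0,"hand":0},{"translation":[5.4,0.81,-0.3],"turn":0,"hand":0},{"translation":[5.8,0.87,-0.3],"turn":0,"hand":0},{"translation":[6.2,0.93,-0.3],"turn":0,"hand":0},{"translation":[6.6,0.99,-0.3],"turn":0,"hand":0},{"translation":[7.0,1.05,-0.3],"turn":0,"hand":0},{"translation":[7.3,1.1,-0.3],"turn":0,"hand":0},{"translation":[7.6,1.14,-0.3],"turn":0,"hand":0},{"translation":[7.8,1.17,-0.3],"turn":0,"hand":0},{"translation":[7.9,1.19,-0.3],"turn":0,"hand":0},{"translation":[7.9,1.19,-0.3],"turn":0,"hand":0}]'
```

```text
clock: 4.2
position: [0.5689, -0.0177, 0.0056]
ee_rot: [-0.0, -0.075, 0.997, -0.0]
force: [-0.4, 0.2, 0.4]
finger_gap: 0.0424
grasp_force: 0.0
```

```bash
python3 -m crank '[{"translation":[-1,-0.15,0],"turn":0,"hand":0},{"translation":[-2,-0.3,0],"turn":0,"hand":0},{"translation":[-2,-0.3,3.5],"turn":0,"hand":0.5},{"translation":[-2,-0.3,7],"turn":0,"hand":1},{"translation":[-2,-0.3,8],"turn":0,"hand":1},{"translation":[5.5,-10,8],"turn":0,"hand":1},{"translation":[5.5,-10,8],"turn":0,"hand":1},{"translation":[5.5,-10,8],"turn":0,"hand":1},{"translation":[5.5,-10,8],"turn":0,"hand":1},{"translation":[5.5,-10,8],"turn":0,"hand":1},{"translation":[5.5,-10,8],"turn":0,"hand":1}]'
python3 - <<'E'
from h import *
im=shot("scene","s3"); t=shot("top","t3"); cv2.imwrite("pics/s3c.png",np.hstack([cv2.resize(im[180:360,200:460],None,fx=1.5,fy=1.5)[:270,:390],cv2.resize(t[150:330,230:490],None,fx=1.5,fy=1.5)]))
E
```

```text
clock: 5.12
position: [0.6227, -0.1175, 0.0852]
ee_rot: [-0.0, -0.074, 0.997, 0.0]
force: [-1.0, 0.3, -0.4]
finger_gap: -0.0004
grasp_force: 0.0
```

View pics/s3c.png

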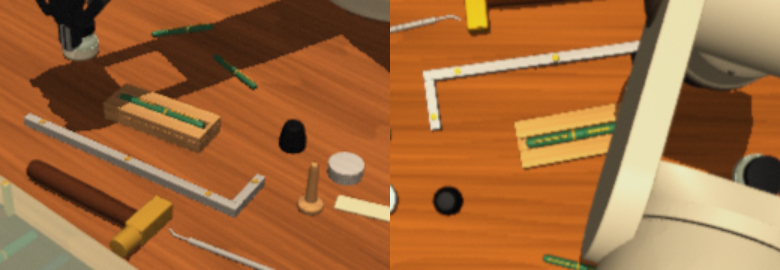

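The cradle looks unmoved, so I'll check where it is and whether the fingertip position in the pictures agrees with the reported TCP.

```bash
python3 - 2>/dev/null <<'E'
from st import *
print("tcp s2 ->",proj("scene",[[.4899,-.0291,.0093]]), "tcp s3->",proj("scene",[[.6227,-.1175,.0852]]))
a=cv2.imread("pics/scene1.png").astype(int);b=cv2.imread("pics/s3.png").astype(int)
for n in("top1","t3"):
    im=cv2.imread(f"pics/{n}.png"); c=measure(im)["cradle"].reshape(-1,2); l=c[c[:,0].argmin()]; bt=c[c[:,1].argmax()]; print(n,l,bt,ray("top",[l,bt],.026).round(4).tolist())
O,x,y,_=stopframe(o0["stop"])
P=[np.r_[O+s*x+t*y,.026] for s,t in((-.118,-.09),(-.118,-.24),(-.062,-.24),(-.062,-.09))]
print("expected initial corners in scene",proj("scene",P).round(0).tolist())
print(robot.get_state()["position"])
cv2.imwrite("pics/s2b.png",cv2.resize(cv2.imread("pics/s2.png")[170:320,230:430],None,fx=4,fy=4))
E
```

```text
tcp s2 -> [[326.4932926  242.29216808]] tcp s3-> [[247.99005561 222.19414114]]
top1 [312 232] [318 262] [[0.5703, 0.0599, 0.026], [0.5166, 0.0486, 0.026]]
t3 [312 232] [318 261] [[0.5703, 0.0599, 0.026], [0.5184, 0.0486, 0.026]]
expected initial corners in scene [[346.0, 258.0], [285.0, 234.0], [269.0, 247.0], [331.0, 272.0]]
[ 0.62292428 -0.11685012  0.08581388]
```

View pics/s2b.png

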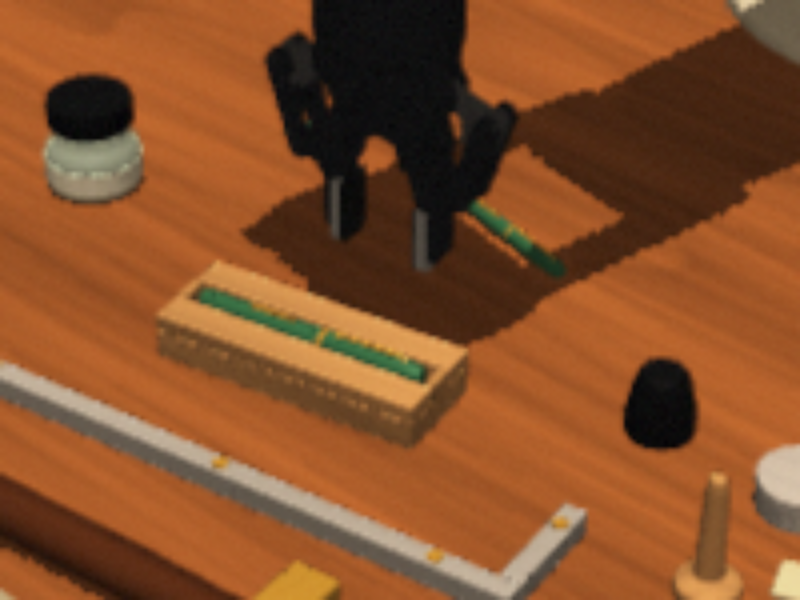

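The fingertips sat near pixel (326,233) where the TCP should project to (326,242), so half open they stood about 2 cm above the TCP and passed over the cradle, which has not moved. I'll lower here with the fingers shut, over free bench, and watch the force to get the true tip height.

```bash
python3 -m crank '[{"translation":[0,0,-3],"turn":0,"hand":1},{"translation":[0,0,-5],"turn":0,"hand":1},{"translation":[0,0,-6.5],"turn":0,"hand":1},{"translation":[0,0,-7.2],"turn":0,"hand":1},{"translation":[0,0,-7.5],"turn":0,"hand":1},{"translation":[0,0,-7.6],"turn":0,"hand":1},{"translation":[0,0,-7.6],"turn":0,"hand":1}]'
python3 - <<'E'
from h import *
im=shot("scene","s4"); p=robot.get_state()["position"]; q=proj("scene",[p,np.r_[p[:2],p[2]+.02]]); print(p,q)
u,v=q[0].astype(int); c=im[v-75:v+75,u-80:u+120]; cv2.circle(c,(80,75),1,(255,0,255),-1); cv2.imwrite("pics/s4c.png",cv2.resize(c,None,fx=4,fy=4,interpolation=0))
E
```

```text
clock: 5.8
position: [0.6241, -0.1176, 0.0106]
ee_rot: [0.001, -0.075, 0.997, -0.0]
force: [0.6, 0.7, 0.2]
finger_gap: 0.0001
grasp_force: 0.0
[ 0.62418412 -0.11767671  0.01077643] [[249.95700122 253.01087366]
 [249.27831324 245.01183938]]
```

View pics/s4c.png

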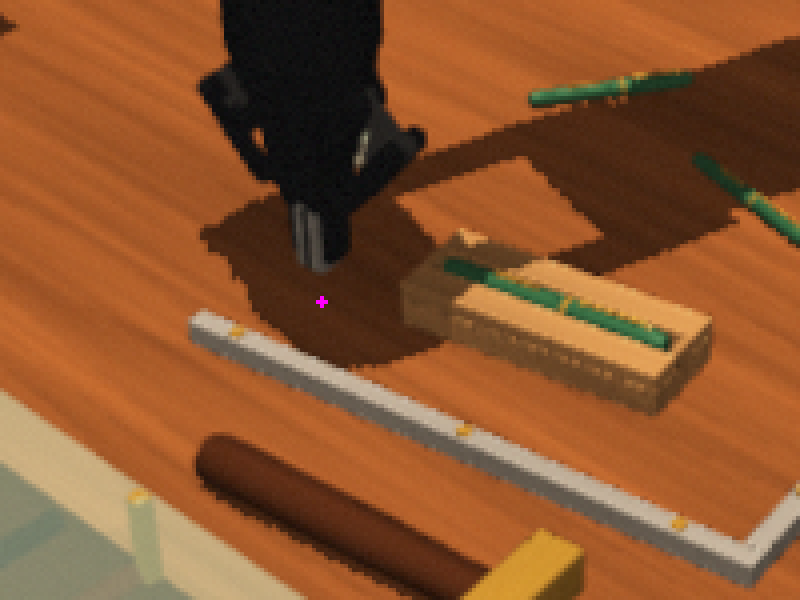

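Shut, the tip at crop (320,270) is also about 8 px above the projected TCP (321,302). The true tip is therefore about 20 mm higher than reported, or offset toward the robot. I'll probe down gently for the bench.

```bash
python3 -m crank '[{"translation":[0,0,-0.4],"turn":0,"hand":1},{"translation":[0,0,-0.8],"turn":0,"hand":1},{"translation":[0,0,-1.1],"turn":0,"hand":1},{"translation":[0,0,-1.2],"turn":0,"hand":1},{"translation":[0,0,-1.2],"turn":0,"hand":1}]'; python3 -m crank '[{"translation":[0,0,-0.15],"turn":0,"hand":1},{"translation":[0,0,-0.3],"turn":0,"hand":1},{"translation":[0,0,-0.3],"turn":0,"hand":1}]'
```

```text
clock: 6.27
position: [0.6235, -0.1177, -0.0028]
ee_rot: [-0.0, -0.075, 0.997, 0.0]
force: [1.0, 0.0, -0.1]
finger_gap: -0.0001
grasp_force: 0.0
clock: 6.52
position: [0.6236, -0.1177, -0.0056]
ee_rot: [-0.0, -0.075, 0.997, -0.0]
force: [-0.5, 1.2, -0.7]
finger_gap: -0.0001
grasp_force: 0.0
```

The TCP reads -5.6 mm with no contact, so the reported height is about 20 mm too low. The tip is at about +14 mm. I'll go 5 mm lower and push the right end along the stop's y.

```bash
python3 -m crank '[{"translation":[0,0,-0.2],"turn":0,"hand":1},{"translation":[0,0,-0.4],"turn":0,"hand":1},{"translation":[0,0,-0.5],"turn":0,"hand":1},{"translation":[0,0,-0.5],"turn":0,"hand":1}]'
python3 - <<'E'
from h import *
im=shot("scene","s5"); p=robot.get_state()["position"]+[0,0,.02]; u,v=proj("scene",[p])[0].round().astype(int); print(u,v)
print(im[v-8:v+9,u].max(1), [int(r) for r in im[v-8:v+9,u+3].max(1)])
E
```

```text
clock: 6.85
position: [0.6236, -0.1177, -0.0107]
ee_rot: [-0.0, -0.075, 0.997, 0.0]
force: [0.2, 0.2, 0.2]
finger_gap: 0.0004
grasp_force: 0.0
250 253
[35 36 34 42 48 57 61 70 69 76 74 78 77 81 76 75 77] [11, 16, 15, 17, 12, 16, 21, 47, 62, 65, 71, 75, 76, 79, 77, 80, 76]
```

Tip height confirmed at about 9 mm. The x push comes first, so I'll lift over and come down behind the front face again.

```bash
python3 -m crank '[{"translation":[0,0,4],"turn":0,"hand":1},{"translation":[0,0,8],"turn":0,"hand":0.5},{"translation":[-13.9,8.8,8],"turn":0,"hand":0},{"translation":[-13.9,8.8,8],"turn":0,"hand":0},{"translation":[-13.9,8.8,8],"turn":0,"hand":0},{"translation":[-13.9,8.8,8],"turn":0,"hand":0},{"translation":[-13.9,8.8,8],"turn":0,"hand":0},{"translation":[-13.9,8.8,8],"turn":0,"hand":0},{"translation":[-13.9,8.8,5],"turn":0,"hand":0},{"translation":[-13.9,8.8,3],"turn":0,"hand":0},{"translation":[-13.9,8.8,1.5],"turn":0,"hand":0},{"translation":[-13.9,8.8,0.7],"turn":0,"hand":0},{"translation":[-13.9,8.8,0.2],"turn":0,"hand":0},{"translation":[-13.9,8.8,0],"turn":0,"hand":0},{"translation":[-13.9,8.8,0],"turn":0,"hand":0}]'
python3 - <<'E'
from h import *
im=shot("scene","s6"); p=robot.get_state()["position"]
y=np.array([-.149,.989,0]); 
for s in(-.028,.028):
    for dz in (.018,.026): print(s,dz,proj("scene",[p+[0,0,dz]+s*y]).round(1))
u,v=proj("scene",[p+[0,0,.022]])[0].astype(int)
g=im[:,:,2]<70
for uu in range(u-24,u+24,4):
    vs=[w for w in range(v-30,v+25) if im[w,uu].max()<45]; print(uu,max(vs) if vs else None,end="; ")
E
```

```text
clock: 8.15
position: [0.4852, -0.03, -0.0101]
ee_rot: [0.0, -0.075, 0.997, -0.0]
force: [-0.1, -0.3, -0.7]
finger_gap: 0.0427
grasp_force: 0.0
-0.028 0.018 [[316.6 237.4]]
-0.028 0.026 [[316.6 234.3]]
0.028 0.018 [[338.9 245.9]]
0.028 0.026 [[339.  242.8]]
303 210; 307 215; 311 219; 315 220; 319 235; 323 210; 327 211; 331 219; 335 228; 339 242; 343 239; 347 229;
```

```bash
python3 -m crank '[{"translation":[0,0,-0.4],"turn":0,"hand":0},{"translation":[1,0.15,-0.5],"turn":0,"hand":0},{"translation":[2,0.3,-0.5],"turn":0,"hand":0},{"translation":[2.6,0.39,-0.5],"turn":0,"hand":0},{"translation":[3.0,0.45,-0.5],"turn":0,"hand":0},{"translation":[3.4,0.51,-0.5],"turn":0,"hand":0},{"translation":[3.8,0.57,-0.5],"turn":0,"hand":0},{"translation":[4.2,0.63,-0.5],"turn":0,"hand":0},{"translation":[4.6,0.69,-0.5],"turn":0,"hand":0},{"translation":[5.0,0.75,-0.5],"turn":0,"hand":0},{"translation":[5.0,0.75,-0.5],"turn":0,"hand":0}]'; python3 - 2>/dev/null <<'E'
from st import *
im=shot("scene","s7"); im0=cv2.imread("pics/scene1.png")
for i in(im0,im):
    c=measure(i,lo=(12,70,90),roi=(240,225,370,300))["cradle"]; print(cv2.boundingRect(c),cv2.contourArea(c))
E
```

```text
clock: 9.12
position: [0.5355, -0.0222, -0.0153]
ee_rot: [0.0, -0.075, 0.997, -0.0]
force: [-0.8, -0.1, -0.1]
finger_gap: 0.0427
grasp_force: 0.0
(240, 225, 130, 75) 8739.5
(240, 225, 130, 75) 6539.5
```

```bash
cat > pen.py <<'E'
from st import *
def pen(im,roi=(265,230,385,300)):
    h=cv2.cvtColor(im,cv2.COLOR_BGR2HSV); m=cv2.inRange(h,(50,80,30),(90,255,255)); z=np.zeros_like(m); x0,y0,x1,y1=roi; z[y0:y1,x0:x1]=m[y0:y1,x0:x1]
    z=cv2.morphologyEx(z,cv2.MORPH_CLOSE,np.ones((5,5))); c=max(cv2.findContours(z,0,1)[0],key=cv2.contourArea); r=cv2.minAreaRect(c)
    b=cv2.boxPoints(r); e=b[np.argsort(b[:,0])]; ends=np.array([e[:2].mean(0),e[2:].mean(0)])
    P=ray("scene",ends,.0235)[:,:2]; O,x,y,_=stopframe(o0["stop"])
    d=P[1]-P[0]; d/=np.linalg.norm(d)
    print("pen px",ends.round(1).tolist(),"len",np.linalg.norm(P[1]-P[0]).round(4),"mid in stop mm",((P.mean(0)-O)@np.c_[x,y]*1e3).round(1),"yaw rel",np.degrees(np.arctan2(-(d@x),d@y)).round(2))
E
python3 - 2>/dev/null <<'E'
from pen import *
for n in("scene1","s7"): pen(cv2.imread(f"pics/{n}.png"))
E
```

```text
pen px [[280.0, 243.10000610351562], [335.29998779296875, 263.20001220703125]] len 0.1311 mid in stop mm [ -90.4 -165.3] yaw rel 2.44
pen px [[276.1000061035156, 245.6999969482422], [329.79998779296875, 267.5]] len 0.1305 mid in stop mm [ -75.7 -166.5] yaw rel -0.11
```

The pen, seen in the scene view, is a good tracker: the cradle moved 15 mm and is now square to within 0.1°. I'll continue 40 mm.

```bash
python3 -m crank '[{"translation":[0.3,0.05,0],"turn":0,"hand":0},{"translation":[0.7,0.11,0],"turn":0,"hand":0},{"translation":[1.1,0.17,0],"turn":0,"hand":0},{"translation":[1.5,0.23,0],"turn":0,"hand":0},{"translation":[1.9,0.29,0],"turn":0,"hand":0},{"translation":[2.3,0.35,0],"turn":0,"hand":0},{"translation":[2.7,0.41,0],"turn":0,"hand":0},{"translation":[3.1,0.47,0],"turn":0,"hand":0},{"translation":[3.5,0.53,0],"turn":0,"hand":0},{"translation":[3.8,0.57,0],"turn":0,"hand":0},{"translation":[3.96,0.6,0],"turn":0,"hand":0},{"translation":[3.96,0.6,0],"turn":0,"hand":0}]'; python3 - 2>/dev/null <<'E'
from pen import *
pen(shot("scene","s8"))
E
```

```text
clock: 10.17
position: [0.5747, -0.0162, -0.0153]
ee_rot: [0.0, -0.075, 0.997, -0.0]
force: [0.7, 0.2, 0.1]
finger_gap: 0.0426
grasp_force: 0.0
pen px [[264.70001220703125, 255.6999969482422], [318.3999938964844, 278.1000061035156]] len 0.1286 mid in stop mm [ -36.1 -165.6] yaw rel 0.06
```

```bash
python3 -m crank '[{"translation":[-1,-0.15,0],"turn":0,"hand":0},{"translation":[-2,-0.3,0],"turn":0,"hand":0},{"translation":[-2,-0.3,4],"turn":0,"hand":0.5},{"translation":[-2,-0.3,8],"turn":0,"hand":1},{"translation":[5.4,-10.3,8],"turn":0,"hand":1},{"translation":[5.4,-10.3,8],"turn":0,"hand":1},{"translation":[5.4,-10.3,8],"turn":0,"hand":1},{"translation":[5.4,-10.3,8],"turn":0,"hand":1},{"translation":[5.4,-10.3,8],"turn":0,"hand":1},{"translation":[5.4,-10.3,6],"turn":0,"hand":1},{"translation":[5.4,-10.3,3.5],"turn":0,"hand":1},{"translation":[5.4,-10.3,2],"turn":0,"hand":1},{"translation":[5.4,-10.3,1],"turn":0,"hand":1},{"translation":[5.4,-10.3,0.5],"turn":0,"hand":1},{"translation":[5.4,-10.3,0.3],"turn":0,"hand":1},{"translation":[5.4,-10.3,0.3],"turn":0,"hand":1}]'; python3 - 2>/dev/null <<'E'
from pen import *
im=shot("scene","s9"); pen(im,(240,230,385,300)); t=shot("top","t9"); measure
cv2.imwrite("pics/s9c.png",np.hstack([cv2.resize(im[200:330,220:400],(540,390)),cv2.resize(t[160:290,230:310],(240,390))]))
E
```

```text
clock: 11.55
position: [0.6283, -0.119, -0.0118]
ee_rot: [0.0, -0.075, 0.997, -0.0]
force: [-0.3, 0.1, 0.4]
finger_gap: -0.0
grasp_force: 0.0
pen px [[264.20001220703125, 255.5], [318.3999938964844, 278.1000061035156]] len 0.1299 mid in stop mm [ -36.1 -166.2] yaw rel 0.06
```

View pics/s9c.png

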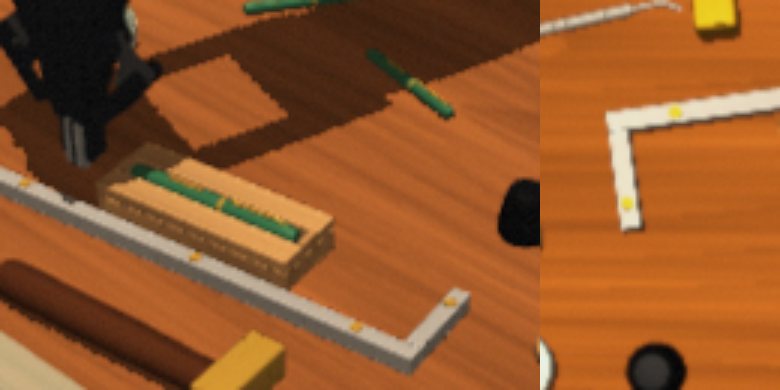

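The picture shows the cradle parallel to the long bar with an even gap, and the shut fingers just beyond its right end. About 109 mm of travel seats it; I'll push 95 mm along the stop's y first.

```bash
python3 -m crank '[{"translation":[-0.1,0.7,0],"turn":0,"hand":1},{"translation":[-0.2,1.3,0],"turn":0,"hand":1},{"translation":[-0.27,1.8,0],"turn":0,"hand":1},{"translation":[-0.33,2.2,0],"turn":0,"hand":1},{"translation":[-0.41,2.7,0],"turn":0,"hand":1},{"translation":[-0.48,3.2,0],"turn":0,"hand":1},{"translation":[-0.56,3.7,0],"turn":0,"hand":1},{"translation":[-0.63,4.2,0],"turn":0,"hand":1},{"translation":[-0.71,4.7,0],"turn":0,"hand":1},{"translation":[-0.78,5.2,0],"turn":0,"hand":1},{"translation":[-0.86,5.7,0],"turn":0,"hand":1},{"translation":[-0.93,6.2,0],"turn":0,"hand":1},{"translation":[-1.0,6.7,0],"turn":0,"hand":1},{"translation":[-1.08,7.2,0],"turn":0,"hand":1},{"translation":[-1.16,7.7,0],"turn":0,"hand":1},{"translation":[-1.23,8.2,0],"turn":0,"hand":1},{"translation":[-1.31,8.7,0],"turn":0,"hand":1},{"translation":[-1.36,9.1,0],"turn":0,"hand":1},{"translation":[-1.42,9.4,0],"turn":0,"hand":1},{"translation":[-1.42,9.4,0],"turn":0,"hand":1}]'; python3 - 2>/dev/null <<'E'
from pen import *
im=shot("scene","s10"); pen(im,(240,230,400,335))
E
```

```text
clock: 13.32
position: [0.6139, -0.0244, -0.0125]
ee_rot: [-0.0, -0.075, 0.997, 0.0]
force: [-0.3, 0.3, 0.8]
finger_gap: -0.0001
grasp_force: 0.0
pen px [[295.29998779296875, 268.3999938964844], [352.5, 292.70001220703125]] len 0.1306 mid in stop mm [-35.8 -90.1] yaw rel -0.49
```

```bash
python3 -m crank '[{"translation":[-0.06,0.4,0],"turn":0,"hand":1},{"translation":[-0.12,0.8,0],"turn":0,"hand":1},{"translation":[-0.16,1.1,0],"turn":0,"hand":1},{"translation":[-0.16,1.1,0],"turn":0,"hand":1}]'; python3 -m crank '[{"translation":[0.15,-1,0],"turn":0,"hand":1},{"translation":[0.3,-2,0],"turn":0,"hand":1},{"translation":[0.3,-2,4],"turn":0,"hand":0.5},{"translation":[0.3,-2,8],"turn":0,"hand":0},{"translation":[-6.8,-2,8],"turn":0,"hand":0},{"translation":[-6.8,-2,8],"turn":0,"hand":0},{"translation":[-6.8,7.9,8],"turn":0,"hand":0},{"translation":[-6.8,7.9,8],"turn":0,"hand":0},{"translation":[-6.8,7.9,8],"turn":0,"hand":0},{"translation":[-6.8,7.9,8],"turn":0,"hand":0}]'
```

```text
clock: 13.7
position: [0.6123, -0.0135, -0.0125]
ee_rot: [-0.0, -0.075, 0.997, 0.0]
force: [-0.1, -0.4, 0.1]
finger_gap: 0.0005
grasp_force: 0.0
clock: 14.53
position: [0.5446, 0.0668, 0.068]
ee_rot: [0.0, -0.076, 0.997, 0.0]
force: [0.8, -0.7, 0.2]
finger_gap: 0.0427
grasp_force: 0.0
```

```bash
python3 -m crank '[{"translation":[0,0,-3],"turn":0,"hand":0},{"translation":[0,0,-5.5],"turn":0,"hand":0},{"translation":[0,0,-7],"turn":0,"hand":0},{"translation":[0,0,-7.8],"turn":0,"hand":0},{"translation":[0,0,-8.3],"turn":0,"hand":0},{"translation":[0.6,0.09,-8.3],"turn":0,"hand":0},{"translation":[1.2,0.18,-8.3],"turn":0,"hand":0},{"translation":[1.5,0.23,-8.3],"turn":0,"hand":0},{"translation":[1.8,0.27,-8.3],"turn":0,"hand":0},{"translation":[2.0,0.3,-8.3],"turn":0,"hand":0},{"translation":[2.15,0.32,-8.3],"turn":0,"hand":0},{"translation":[2.15,0.32,-8.3],"turn":0,"hand":0}]'; python3 - 2>/dev/null <<'E'
from pen import *
im=shot("scene","s11"); pen(im,(240,230,400,335))
E
```

```text
clock: 15.53
position: [0.5663, 0.068, -0.0151]
ee_rot: [0.0, -0.075, 0.997, -0.0]
force: [1.1, -0.3, -0.0]
finger_gap: 0.0428
grasp_force: 0.0
pen px [[298.79998779296875, 271.5], [356.70001220703125, 295.79998779296875]] len 0.1301 mid in stop mm [-32.1 -79. ] yaw rel -0.13
```

```bash
python3 -m crank '[{"translation":[0.1,0.015,0],"turn":0,"hand":0},{"translation":[0.2,0.03,0],"turn":0,"hand":0},{"translation":[0.2,0.03,0],"turn":0,"hand":0}]'
```

```text
clock: 15.83
position: [0.568, 0.0683, -0.0153]
ee_rot: [-0.0, -0.075, 0.997, -0.0]
force: [-2.3, -0.1, 0.1]
finger_gap: 0.0427
grasp_force: 0.8
```

```bash
python3 -m crank '[{"translation":[0.05,0.01,0],"turn":0,"hand":0},{"translation":[0.1,0.015,0],"turn":0,"hand":0},{"translation":[0.1,0.015,0],"turn":0,"hand":0}]';python3 -m crank '[{"translation":[0.05,0.01,0],"turn":0,"hand":0},{"translation":[0.1,0.015,0],"turn":0,"hand":0},{"translation":[0.1,0.015,0],"turn":0,"hand":0}]'
```

```text
clock: 16.08
position: [0.5691, 0.0684, -0.0153]
ee_rot: [0.0, -0.075, 0.997, -0.0]
force: [-3.3, -1.0, 2.1]
finger_gap: 0.0422
grasp_force: 1.3
clock: 16.33
position: [0.5701, 0.0686, -0.0154]
ee_rot: [0.0, -0.075, 0.997, -0.0]
force: [-2.4, -0.8, 2.8]
finger_gap: 0.0428
grasp_force: 1.1
```

```bash
python3 - 2>/dev/null <<'E'
from pen import *
im=shot("scene","s12"); pen(im,(240,230,400,335)); cv2.imwrite("pics/s12c.png",cv2.resize(im[225:340,260:420],(800,575),interpolation=cv2.INTER_CUBIC))
E
```

```text
pen px [[297.70001220703125, 272.3999938964844], [356.0, 297.1000061035156]] len 0.1309 mid in stop mm [-28.4 -78.6] yaw rel -0.13
```

View pics/s12c.png

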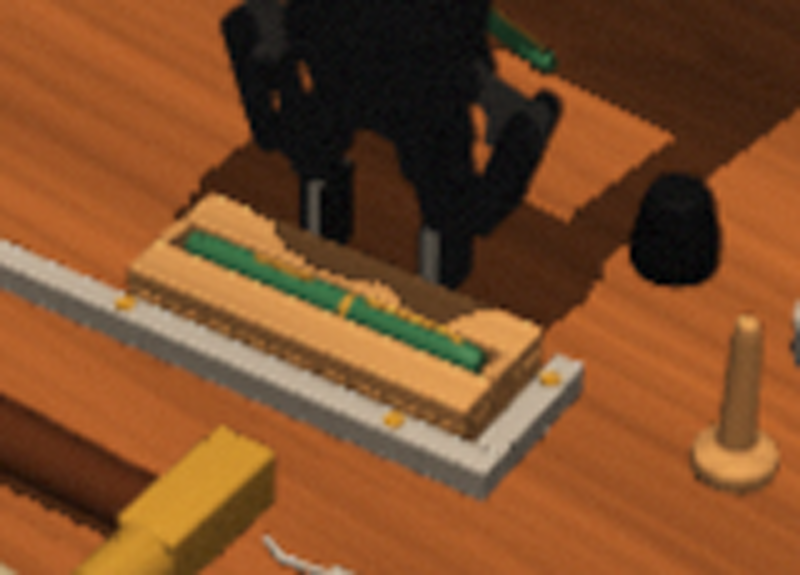

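The cradle's back looks flush along the long bar with the pen in its trough, and a small gap remains at the short bar near (475,435). I'll push one more step to confirm contact by force.

```bash
python3 -m crank '[{"translation":[0.05,0.01,0],"turn":0,"hand":0},{"translation":[0.1,0.015,0],"turn":0,"hand":0},{"translation":[0.1,0.015,0],"turn":0,"hand":0}]'
```

```text
clock: 16.63
position: [0.5711, 0.0687, -0.0153]
ee_rot: [0.0, -0.075, 0.997, -0.0]
force: [-2.7, -0.5, 1.3]
finger_gap: 0.0429
grasp_force: 1.3
```

```bash
python3 -m crank '[{"translation":[0.05,0.01,0],"turn":0,"hand":0},{"translation":[0.1,0.015,0],"turn":0,"hand":0},{"translation":[0.1,0.015,0],"turn":0,"hand":0}]'; python3 -m crank '[{"translation":[0.05,0.01,0],"turn":0,"hand":0},{"translation":[0.1,0.015,0],"turn":0,"hand":0},{"translation":[0.1,0.015,0],"turn":0,"hand":0}]'; python3 - 2>/dev/null <<'E'
from pen import *
im=shot("scene","s13"); pen(im,(240,230,400,335))
E
```

```text
clock: 16.88
position: [0.5711, 0.0687, -0.0154]
ee_rot: [-0.001, -0.075, 0.997, -0.0]
force: [-12.2, -2.7, 8.1]
finger_gap: 0.0429
grasp_force: 5.9
clock: 17.13
position: [0.5711, 0.0687, -0.0154]
ee_rot: [-0.002, -0.075, 0.997, -0.0]
force: [-20.7, -4.5, 16.3]
finger_gap: 0.0428
grasp_force: 10.7
pen px [[297.1000061035156, 272.70001220703125], [355.29998779296875, 297.20001220703125]] len 0.1306 mid in stop mm [-27.4 -79.2] yaw rel -0.03
```

At 20 N with no more motion, the back is seated on the long bar. Next, the right end: push along y to the short bar.

```bash
python3 -m crank '[{"translation":[-1,-0.15,0],"turn":0,"hand":0},{"translation":[-2.2,-0.3,0],"turn":0,"hand":0},{"translation":[-2.2,-0.3,4],"turn":0,"hand":0.5},{"translation":[-2.2,-0.3,8],"turn":0,"hand":1},{"translation":[5.0,-9.9,8],"turn":0,"hand":1},{"translation":[5.0,-9.9,8],"turn":0,"hand":1},{"translation":[5.0,-9.9,8],"turn":0,"hand":1},{"translation":[5.0,-9.9,8],"turn":0,"hand":1},{"translation":[5.0,-9.9,8],"turn":0,"hand":1},{"translation":[5.0,-9.9,6],"turn":0,"hand":1},{"translation":[5.0,-9.9,3.5],"turn":0,"hand":1},{"translation":[5.0,-9.9,2],"turn":0,"hand":1},{"translation":[5.0,-9.9,1],"turn":0,"hand":1},{"translation":[5.0,-9.9,0.5],"turn":0,"hand":1},{"translation":[5.0,-9.9,0.3],"turn":0,"hand":1},{"translation":[5.0,-9.9,0.3],"turn":0,"hand":1}]';  python3 -m crank '[{"translation":[-0.07,0.5,0],"turn":0,"hand":1},{"translation":[-0.15,1.0,0],"turn":0,"hand":1},{"translation":[-0.21,1.4,0],"turn":0,"hand":1},{"translation":[-0.26,1.7,0],"turn":0,"hand":1},{"translation":[-0.28,1.9,0],"turn":0,"hand":1},{"translation":[-0.28,1.9,0],"turn":0,"hand":1}]'; python3 - 2>/dev/null <<'E'
from pen import *
im=shot("scene","s14"); pen(im,(240,230,400,335))
E
```

```text
clock: 18.52
position: [0.6232, -0.0297, -0.0119]
ee_rot: [0.0, -0.075, 0.997, -0.0]
force: [-0.2, -0.2, 0.6]
finger_gap: -0.0001
grasp_force: 0.0
clock: 19.02
position: [0.6203, -0.0106, -0.012]
ee_rot: [0.0, -0.075, 0.997, -0.0]
force: [-1.0, -0.8, 0.1]
finger_gap: -0.0002
grasp_force: 0.0
pen px [[298.0, 273.0], [356.20001220703125, 297.5]] len 0.1304 mid in stop mm [-27.4 -77.3] yaw rel -0.03
```

Moved 2 mm with no contact yet, so I'll step on until the force rises.

```bash
python3 -m crank '[{"translation":[-0.015,0.1,0],"turn":0,"hand":1},{"translation":[-0.03,0.2,0],"turn":0,"hand":1},{"translation":[-0.03,0.2,0],"turn":0,"hand":1}]'; python3 -m crank '[{"translation":[-0.015,0.1,0],"turn":0,"hand":1},{"translation":[-0.015,0.1,0],"turn":0,"hand":1}]';python3 -m crank '[{"translation":[-0.015,0.1,0],"turn":0,"hand":1},{"translation":[-0.015,0.1,0],"turn":0,"hand":1}]'
```

```text
clock: 19.32
position: [0.62, -0.0091, -0.0123]
ee_rot: [0.0, -0.075, 0.997, -0.0]
force: [-0.3, -2.4, 1.7]
finger_gap: 0.0
grasp_force: 0.9
clock: 19.48
position: [0.6198, -0.008, -0.0123]
ee_rot: [0.0, -0.075, 0.997, -0.0]
force: [0.6, -1.9, 2.6]
finger_gap: 0.0002
grasp_force: 1.1
clock: 19.65
position: [0.6198, -0.0073, -0.0123]
ee_rot: [0.0, -0.075, 0.997, -0.0]
force: [0.3, -5.4, 1.0]
finger_gap: -0.0002
grasp_force: 2.6
```

```bash
python3 -m crank '[{"translation":[-0.015,0.1,0],"turn":0,"hand":1},{"translation":[-0.015,0.1,0],"turn":0,"hand":1}]'; python3 - 2>/dev/null <<'E'
from pen import *
im=shot("scene","s15"); pen(im,(240,230,400,335))
E
```

```text
clock: 19.82
position: [0.6197, -0.0071, -0.0122]
ee_rot: [0.0, -0.075, 0.997, -0.001]
force: [1.2, -12.2, 0.3]
finger_gap: 0.0002
grasp_force: 6.1
pen px [[299.20001220703125, 273.6000061035156], [357.6000061035156, 298.1000061035156]] len 0.1303 mid in stop mm [-27.3 -74.4] yaw rel 0.08
```

Seated on both bars (12 N on the short one, no more motion). I'll back off, clear the hand and verify.

```bash
python3 -m crank '[{"translation":[0.07,-0.5,0],"turn":0,"hand":1},{"translation":[0.25,-1.7,0],"turn":0,"hand":1},{"translation":[0.3,-2,3],"turn":0,"hand":1},{"translation":[0.3,-2,7],"turn":0,"hand":1},{"translation":[0.3,-2,11],"turn":0,"hand":1},{"translation":[0.3,-2,15],"turn":0,"hand":1},{"translation":[0.3,-2,18],"turn":0,"hand":1},{"translation":[-25,-33,20],"turn":0,"hand":1},{"translation":[-25,-33,20],"turn":0,"hand":1},{"translation":[-25,-33,20],"turn":0,"hand":1},{"translation":[-25,-33,20],"turn":0,"hand":1},{"translation":[-25,-33,20],"turn":0,"hand":1},{"translation":[-25,-33,20],"turn":0,"hand":1},{"translation":[-25,-33,20],"turn":0,"hand":1},{"translation":[-25,-33,20],"turn":0,"hand":1},{"translation":[-25,-33,20],"turn":0,"hand":1},{"translation":[-25,-33,20],"turn":0,"hand":1},{"translation":[-25,-33,20],"turn":0,"hand":1},{"translation":[-25,-33,20],"turn":0,"hand":1}]'; python3 - 2>/dev/null <<'E'
from pen import *
im=shot("scene","s16"); pen(im,(240,230,400,335)); t=shot("top","t16"); report(t)
cv2.imwrite("pics/f.png",np.vstack([cv2.resize(t[165:245,230:370],(700,400),interpolation=2)[:, :],cv2.resize(im[250:330,280:480],(700,200))]))
E
```

```text
clock: 21.45
position: [0.3685, -0.3371, 0.1877]
ee_rot: [0.0, -0.073, 0.997, 0.0]
force: [0.2, -0.3, -0.9]
finger_gap: 0.0002
grasp_force: 0.0
pen px [[299.20001220703125, 273.6000061035156], [357.6000061035156, 298.1000061035156]] len 0.1303 mid in stop mm [-27.3 -74.4] yaw rel 0.08
cradle centre in stop mm [ -24.  -151.3] rel yaw deg 0.27 world [0.622  0.0038]
```

View pics/f.png

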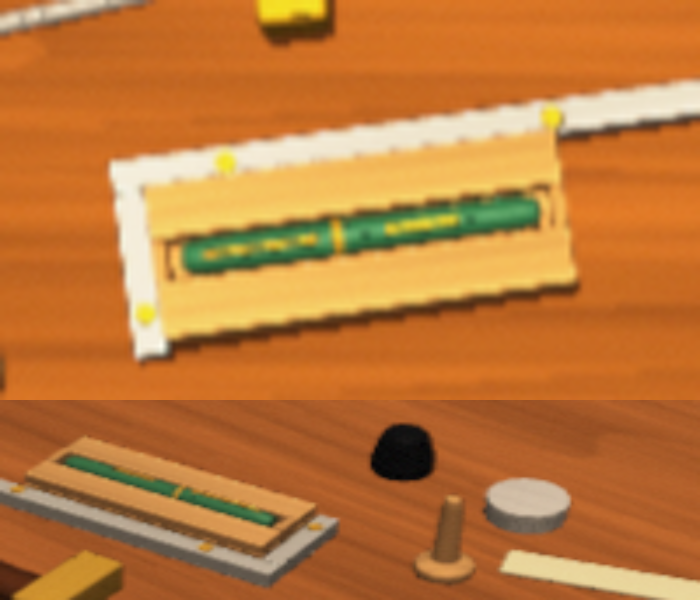

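The final view shows the cradle flush on both bars, pen at rest in its trough, bystanders untouched and the hand clear. The top-view centre figure is spoiled because the wood mask merged with the stop's brass pins; the scene view gives the pen at (-27.3, -74.4) mm in the stop frame.

```bash
python3 -c "
from rig import robot
print(robot.job_done())"
```

```text
the job is handed in; nothing more can be done
None
```

The job is handed in: contact forces and the final picture show the cradle flush in the corner of the stop, with the pen in its trough, the other things in place and the hand clear, though no verdict came back.

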